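Index the swing-arm magnifier over the culture dish

ROBOT

A 6-joint arm with a two-finger parallel gripper is mounted at the origin on the work surface. World frame = base frame: x ahead of the robot, y to its left, z up, the work surface at z = 0. Lengths are in m, angles in rad, forces in N, time in s.
With the tool pointing down it reaches from about 0.375 to 0.975 m from the base axis. Payload 3.8 kg.
Tool frame: the origin (TCP) lies on the centre line of the jaws, within the pads' length; the fingertips stand 19 mm ahead of it and the grasp point (between the pads) is the TCP; x points along the fingers, z is the direction in which the jaws open and shut, and the axes are right-handed (so a half turn about x gives the same grasp; the last joint's range is limited). The gripper opens to 88 mm and grips with 3 to 60 N. Pads are 18 mm wide; open, the fingers measure 123 mm over their backs; the gripper's body (75 mm by 187 mm) begins 45 mm behind the grasp point.
Start: joints at [1.294, 0.264, 1.604, -0, 1.274, -0.037], TCP at [0.16, 0.656, 0.258] pointing down, gripper open.
Joint ranges: [-2.63, 2.63], [-0.94, 2.18], [0.31, 2.57], [-1.31, 4.45], [0, 2.66], [-2.55, 2.55]. Speed limits (rad/s): [2.57, 2.57, 3.14, 3.14, 3.14, 3.14].

INTERFACE

Orientations are given as [roll, pitch, yaw] about the fixed x, y, z axes, in that order (R = Rz(yaw) Ry(pitch) Rx(roll)).
In Python, from workcell import manip gives the robot as it stands. The module is installed in compiled form; this text tells all that it offers.
- The arm moves only by the shell command python3 -m creep 'ROWS' [FORCE]. ROWS is JSON, a list of rows, each a list of 7 numbers: the closure, from 0 (fully open) to 1 (shut), then the shift along the tool's x, y, z each as a share of 0.04 m, from -1 to 1, then the turn, a rotation vector about the tool's x, y, z each as a share of 0.1 rad, from -1 to 1. In form: [[claw, x, y, z, wx, wy, wz], ...]. A call has 1 to 8 rows; each row shifts and turns the pose as measured when the row begins, along the tool's axes as they then stand; what a row does not reach is not made up. A row lasts 1/8 s, in which the tool goes at most 62.5 mm and 10.7 degrees, less where a joint would pass 70% of its speed; a pose out of reach is approached as far as the arm can. A call with a number of a shift or a turn outside -1 to 1 is refused whole. A call with a gripper value outside its range is refused whole. The fingers move at their own pace and stop on an object; FORCE is the grip in N (left out, the last holds). Time passes only in rows, so rows that do not move let the fingers close. It gives the time, the measured TCP pose, the force and the opening at its end, in the units of the state.
- manip.get_state(): the state, without advancing time (a new reading comes with each control period).
- manip.grab_frame(name): name is "side" or "top"; returns the picture (384x512x3 uint8, red, green, blue); there is no depth.
- manip.calibration(name): a dict with "fx", "fy", "cx", "cy" (pixels), "position" and "attitude" of the camera in the world. Camera axes: x right, y down, z forward; pixel columns grow to the right and rows downward; lengths in m; the calibration is good to about 2 mm. A picture is of the moment at which its call begins. calibration takes no time and is no camera call.
- manip.job_done(): hands the job in, once; it reports no verdict.
Trained networks look in the newest picture that a camera, given by its name, has taken for a name from the list of things; names that differ only in an ending like _2 or _b are one class to them, and where a whole thing is asked for, a point or a joint stands for the part that bears it (a point fixed in the world has none). Each returns a list of dicts, best first, with "p" (0 to 1); they miss things now and then, are a little off and sometimes report something else, mostly with a low value. They report only what shows in the picture. A call takes as long as a camera call.
- manip.regions_of(camera, target): "region" (384x512 bool, what is visible of it).
- manip.place_of(camera, target): "xyz" ([x, y, z] in m, in world coordinates, good to about 4 mm: a listed point, or the origin of a listed thing).
The state is a dict: "clock": time; "joints": joint angles; "qvel": joint speeds; "joint_efforts": joint torques, N m; "ee_pos": TCP position; "ee_rot": TCP orientation; "wrist_force": force on the tool from outside, world axes, zero at the start; "ft_torque": the same for the moment, N m; "finger_gap": finger opening in m.
Only numpy, scipy, OpenCV 4.12 (cv2) and the standard library are available. Lean on these libraries where they do the work, as an engineer would, in place of code of your own. Each camera call takes 0.05 s, during which the arm holds its last target.

TASK

The bench magnifier is locked over the middle hole of its index plate by a spring pin. Hook a fingertip through and under the pin's pull ring, lift the pin out, swing the arm one hole to the side where the round dish stands, and let the pin drop fully home so that the arm is locked with the lens over the dish. Do not pinch or wrench the ring, and leave the dish, the slide box, the little bottle and the objective where they stand.

Things in the scene. Friction and masses are not known exactly. Their poses are not given: they have to be found in the camera images.
- stand: the fixed stand, origin on the table under the hinge axis, axes as point pivot: ivory foot plate 190 x 160 mm and column at the robot's end; 40 to 52 mm above the table a dark steel index plate (90 x 274 mm) with five 13 mm holes on an arc of radius 130 mm about the hinge, 24 degrees (0.419 rad) apart
- pivot (a point): point on the vertical hinge axis of the magnifier arm, at the arm's underside, 56 mm above the table. Its x axis points along the arm as it stands at the start (to the middle hole), away from the robot; z up. The ivory hub here is 48 mm in diameter and ends 84 mm above the table
- magnifier (a joint): angle of the arm about the vertical hinge, rad; 0 at the middle hole (the start), grows anticlockwise from above (to the robot's left); holes at -0.838, -0.419, 0, 0.419, 0.838. Ivory bar 24 mm wide, 56 to 68 mm above the table, reaching 200 mm from the pivot. Light friction (0.1 N m): it stays where it is left; with the pin home it is locked to within 0.02 rad
- index_pin (a joint): lift of the spring pin, m: 0 = fully home in a hole, 0.024 = upper stop; it clears the index plate at 0.012 and between holes rests on it at 0.012. Vertical, 10 mm thick, rounded tip (finds a hole from about 3 mm = 0.02 rad off), on the arm 130 mm from the pivot in a barrel 22 mm wide, top 86 mm above the table. The spring pulls down with 4 N at home, 5 N lifted
- ring_center (a point): centre of the pull ring's opening, 153 mm from the hinge axis, 118 mm above the table with the pin home; x along the arm away from the pivot, z up. A finger tilted 25 to 45 degrees from straight down, pointing along the arm away from the robot, passes through; lifting it straight up then lifts ring and pin; moving it sideways about the pivot swings the arm
- pull_ring: the ring, origin and axes as point ring_center: round steel bar 6 mm thick, opening 52 mm, 64 mm outside, fixed rigidly to the pin's top by its lowest point (100 mm above the table, 32 mm above the arm). It leans 52 degrees from upright, its top away from pivot and robot, so that the opening faces the robot and upwards
- lens_center (a point): centre of the round magnifier lens (96 mm over its black frame, 10 mm thick) at the end of the arm, 240 mm from the pivot, 63 mm above the table; axes of the arm
- dish_center (a point): centre of the round clear glass dish, 60 mm in diameter and 14 mm high, loose on the table; the point is half-way up. It stands under the place of the lens at the next hole, either to the left or to the right
- slide_box_center (a point): centre of the rectangular wooden slide box, 56 x 82 x 32 mm, loose on the table on the other side of the lens from the dish; leave alone
- oil_bottle_center (a point): centre of a small amber bottle, 34 mm wide, 70 mm high, loose on the table at the left; leave alone
- objective_center (a point): centre of a steel microscope objective standing on the table at the right, 32 mm wide, 50 mm high; leave alone

How it is judged:
By the outcome, as a careful person would: the job done as asked, in the order asked, and still so for the second after the job is handed in, with the robot touching nothing.
It also fails if it takes over 51 s, if anything falls off the work surface, if the arm or the gripper's body presses on something with over 40 N, if the wrist force passes 120 N, or if a joint passes its speed limit or range.

## Working session

There is one attempt and no reset: what is moved stays moved. The work goes in short steps, Python scripts to look and compute and a shell command to move; the robot and the scene stay as the last step left them, time stands still between calls to the robot, and variables do not carry over. Pictures are saved under pics/ and viewed, and the job is handed in when it is done.

```bash
mkdir -p pics; python3 - <<'E'
from workcell import manip
import cv2,numpy as np
for c in("side","top"):
    f=manip.grab_frame(c); cv2.imwrite(f"pics/{c}0.png",cv2.cvtColor(f,cv2.COLOR_RGB2BGR))
    k=manip.calibration(c); print(c,k)
    for n in["pivot","ring_center","lens_center","dish_center","slide_box_center","oil_bottle_center","objective_center","stand"]:
        r=manip.place_of(c,n); print(n,[(np.round(d["xyz"],3).tolist(),round(d["p"],2)) for d in r[:2]])
print(manip.get_state())
E
```

```text
side {'fx': 375.91117346663117, 'fy': 375.91117346663117, 'cx': 247.08896981900494, 'cy': 191.06730760477987, 'position': array([0.00924609, 0.53482884, 0.55771918]), 'attitude': array([-2.10309338, -0.01566779, -2.30720494])}
pivot [([0.445, 0.063, 0.054], 0.82), ([0.67, 0.13, 0.015], 0.41)]
ring_center [([0.595, 0.042, 0.12], 0.74)]
lens_center [([0.685, 0.034, 0.064], 0.96)]
dish_center [([0.675, 0.129, 0.018], 0.72), ([0.642, -0.067, 0.011], 0.48)]
slide_box_center [([0.673, 0.128, 0.014], 0.75)]
oil_bottle_center [([0.416, 0.337, 0.032], 0.94)]
objective_center [([0.552, -0.355, 0.024], 0.68), ([0.643, -0.064, 0.013], 0.51)]
stand [([0.443, 0.056, 0.004], 0.96)]
top {'fx': 398.7629790230301, 'fy': 398.7629790230301, 'cx': 249.21968669683568, 'cy': 191.45329843842364, 'position': array([ 0.36228875, -0.00891982,  1.02380028]), 'attitude': array([-2.89927278,  0.0055709 , -1.59080834])}
pivot [([0.443, 0.062, 0.057], 0.77)]
ring_center [([0.597, 0.043, 0.119], 0.62)]
lens_center [([0.682, 0.03, 0.064], 0.93), ([0.445, 0.061, 0.057], 0.55)]
dish_center [([0.639, -0.062, 0.008], 0.88)]
slide_box_center [([0.669, 0.129, 0.013], 0.63)]
oil_bottle_center [([0.413, 0.342, 0.038], 0.48)]
objective_center [([0.555, -0.359, 0.025], 0.57)]
stand [([0.442, 0.06, -0.001], 0.79)]
{'clock': 0.9, 'joints': array([ 1.29409577e+00,  2.63831838e-01,  1.60395545e+00, -4.55589487e-05,
        1.27370736e+00, -3.68879095e-02]), 'qvel': array([-0.0001994 , -0.00061644,  0.00166308,  0.00226881, -0.00085127,
       -0.00036991]), 'joint_efforts': array([ 7.35722533e-04, -5.02063680e+01, -3.57251358e+01,  7.28940172e-02,
        1.85770111e-02,  5.42784676e-06]), 'ee_pos': array([0.16033759, 0.65569432, 0.2577758 ]), 'ee_rot': array([-0.45515636,  1.57068907,  0.87584065]), 'wrist_force': array([-0.34403217, -0.31911678, -0.06339318]), 'ft_torque': array([ 0.00477852,  0.00509944, -0.01192306]), 'finger_gap': 0.08790344229814424}
```

View pics/side0.png

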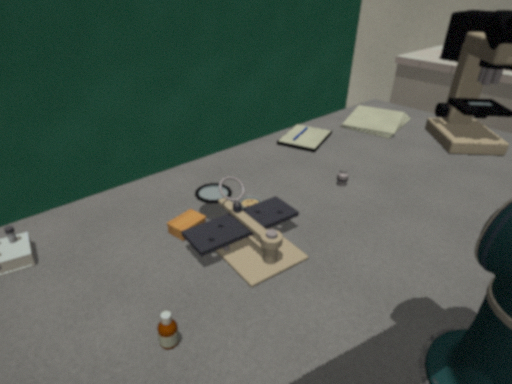

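View pics/top0.png

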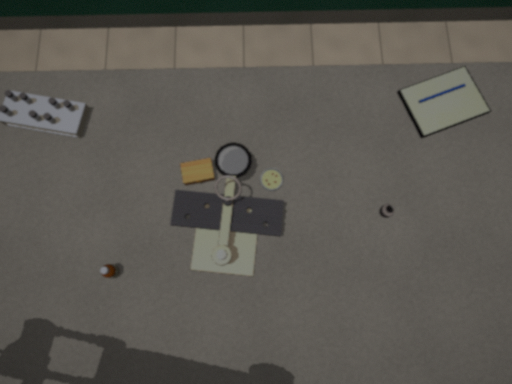

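The top view shows the dish at about (272,180), right of the lens at (233,160). The slide box is at (198,171) on the left, so the swing goes to the robot's right, to -0.419. The side network's best guess for the dish, (0.675, 0.129), is really the slide box. I'll write a planning helper next.

```bash
cat > h.py <<'E'
from workcell import manip
import numpy as np
from scipy.spatial.transform import Rotation as R, Slerp
PIV=np.array([.444,.0625]); YAW0=-0.126
def Rt(r): return R.from_euler('xyz',r)
def pose_on_arm(rad,z,ang,tilt_deg,roll):  # tool at radius from hinge, arm angle ang
    a=YAW0+ang
    p=np.array([PIV[0]+rad*np.cos(a),PIV[1]+rad*np.sin(a),z])
    return p,Rt([roll,np.pi/2-np.radians(tilt_deg),a])
def state():
    s=manip.get_state(); return s,np.array(s['ee_pos']),Rt(s['ee_rot'])
def rows(p,Rg,nmin=1,mx=0.9):
    s,p0,R0=state()
    rv=(R0.inv()*Rg).as_rotvec()
    n=max(nmin,int(np.ceil(np.abs(rv).max()/.1/mx)),int(np.ceil(np.linalg.norm(p-p0)/.04/mx)))
    print('t',round(s['clock'],2),'n',n,'dist',np.round(p-p0,4),'rv',np.round(rv,3),'F',np.round(s['wrist_force'],1))
    for i in range(min(n,8)):
        Ri=R0*R.from_rotvec(rv*i/n)
        d=Ri.inv().apply((p-p0)/n)/.04
        print(np.round(np.r_[d,rv/n/.1],2).tolist())
E
python3 - <<'E'
from h import *
for roll in(np.pi/2,-np.pi/2):
    p,g=pose_on_arm(.153-.09,.118+.1,0,40,roll); print(roll,p); rows(p,g)
E
```

```text
1.5707963267948966 [0.50650057 0.05458299 0.218     ]
t 0.9 n 32 dist [ 0.3462 -0.6011 -0.0398] rv [ 2.851 -1.038  0.059] F [-0.3 -0.3 -0.1]
[0.03, -0.37, -0.39, 0.89, -0.32, 0.02]
[0.02, -0.41, -0.36, 0.89, -0.32, 0.02]
[0.01, -0.44, -0.32, 0.89, -0.32, 0.02]
[-0.0, -0.46, -0.28, 0.89, -0.32, 0.02]
[-0.01, -0.49, -0.24, 0.89, -0.32, 0.02]
[-0.02, -0.51, -0.19, 0.89, -0.32, 0.02]
[-0.03, -0.52, -0.15, 0.89, -0.32, 0.02]
[-0.03, -0.53, -0.1, 0.89, -0.32, 0.02]
-1.5707963267948966 [0.50650057 0.05458299 0.218     ]
t 0.9 n 20 dist [ 0.3462 -0.6011 -0.0398] rv [-0.109 -0.04  -0.697] F [-0.3 -0.3 -0.1]
[0.05, -0.6, -0.63, -0.05, -0.02, -0.35]
[0.07, -0.59, -0.63, -0.05, -0.02, -0.35]
[0.09, -0.59, -0.63, -0.05, -0.02, -0.35]
[0.11, -0.58, -0.64, -0.05, -0.02, -0.35]
[0.13, -0.57, -0.64, -0.05, -0.02, -0.35]
[0.15, -0.56, -0.64, -0.05, -0.02, -0.35]
[0.16, -0.56, -0.65, -0.05, -0.02, -0.35]
[0.18, -0.55, -0.65, -0.05, -0.02, -0.35]
```

```bash
python3 -m creep '[[1,0.0,-0.6,-0.63,-0.05,-0.02,-0.35],[1,0.02,-0.6,-0.63,-0.05,-0.02,-0.35],[1,0.04,-0.6,-0.63,-0.05,-0.02,-0.35],[1,0.06,-0.6,-0.64,-0.05,-0.02,-0.35],[1,0.08,-0.58,-0.64,-0.05,-0.02,-0.35],[1,0.1,-0.57,-0.64,-0.05,-0.02,-0.35],[1,0.12,-0.57,-0.65,-0.05,-0.02,-0.35],[1,0.15,-0.56,-0.65,-0.05,-0.02,-0.35]]' 10
python3 - <<'E'
from h import *
p,g=pose_on_arm(.153-.09,.118+.1,0,40,-np.pi/2); rows(p,g)
E
```

```text
clock: 1.9
ee_pos: [0.3038, 0.4099, 0.2579]
ee_rot: [-1.525, 1.281, -0.15]
wrist_force: [-0.4, -0.3, 0.1]
finger_gap: 0.0101
t 1.9 n 12 dist [ 0.2027 -0.3553 -0.0399] rv [-0.067 -0.021 -0.408] F [-0.4 -0.3  0.1]
[0.23, -0.51, -0.65, -0.06, -0.02, -0.34]
[0.25, -0.5, -0.65, -0.06, -0.02, -0.34]
[0.26, -0.49, -0.65, -0.06, -0.02, -0.34]
[0.28, -0.48, -0.66, -0.06, -0.02, -0.34]
[0.29, -0.46, -0.66, -0.06, -0.02, -0.34]
[0.31, -0.45, -0.66, -0.06, -0.02, -0.34]
[0.32, -0.43, -0.66, -0.06, -0.02, -0.34]
[0.33, -0.42, -0.67, -0.06, -0.02, -0.34]
```

```bash
python3 -m creep '[[1,0.2,-0.51,-0.65,-0.06,-0.02,-0.34],[1,0.2,-0.5,-0.65,-0.06,-0.02,-0.34],[1,0.22,-0.49,-0.65,-0.06,-0.02,-0.34],[1,0.25,-0.48,-0.66,-0.06,-0.02,-0.34],[1,0.28,-0.46,-0.66,-0.06,-0.02,-0.34],[1,0.3,-0.45,-0.66,-0.06,-0.02,-0.34],[1,0.32,-0.43,-0.66,-0.06,-0.02,-0.34],[1,0.33,-0.42,-0.67,-0.06,-0.02,-0.34]]' 10
python3 - <<'E'
from h import *
p,g=pose_on_arm(.153-.07,.118+.085,0,40,-np.pi/2); rows(p,g)
E
```

```text
clock: 2.9
ee_pos: [0.4407, 0.1665, 0.2405]
ee_rot: [-1.549, 0.996, -0.122]
wrist_force: [0.8, 0.3, 0.4]
finger_gap: 0.0008
t 2.9 n 5 dist [ 0.0857 -0.1145 -0.0375] rv [-0.019  0.001 -0.123] F [0.8 0.3 0.4]
[0.43, -0.32, -0.51, -0.04, 0.0, -0.25]
[0.43, -0.31, -0.51, -0.04, 0.0, -0.25]
[0.44, -0.3, -0.51, -0.04, 0.0, -0.25]
[0.45, -0.29, -0.51, -0.04, 0.0, -0.25]
[0.46, -0.27, -0.51, -0.04, 0.0, -0.25]
```

```bash
python3 -m creep '[[1,0.43,-0.32,-0.51,-0.04,0,-0.25],[1,0.43,-0.31,-0.51,-0.04,0,-0.25],[1,0.44,-0.3,-0.51,-0.04,0,-0.25],[1,0.45,-0.29,-0.51,-0.04,0,-0.25],[1,0.46,-0.27,-0.51,-0.04,0,-0.25],[1,0,0,0,0,0,0]]' 10
python3 - <<'E'
from h import *
import cv2
P={}
for c in("side","top"):
    for k in range(3):
        f=manip.grab_frame(c)
        for n in["pivot","ring_center","lens_center"]:
            r=manip.place_of(c,n)
            if r and r[0]['p']>.4: P.setdefault(n,[]).append(r[0]['xyz']); print(c,n,np.round(r[0]['xyz'],4),round(r[0]['p'],2))
    cv2.imwrite(f"pics/{c}1.png",cv2.resize(cv2.cvtColor(f,cv2.COLOR_RGB2BGR)[90:290,150:400],None,fx=3,fy=3,interpolation=cv2.INTER_CUBIC))
p,g=pose_on_arm(.153-.04,.118+.05,0,40,-np.pi/2); rows(p,g)
E
```

```text
clock: 3.65
ee_pos: [0.5285, 0.0462, 0.204]
ee_rot: [-1.568, 0.863, -0.126]
wrist_force: [-0.7, -0.3, 0.3]
finger_gap: 0.0003
side pivot [0.4459 0.0632 0.0527] 0.81
side ring_center [0.5956 0.0405 0.1136] 0.72
side lens_center [0.6839 0.034  0.0642] 0.89
side pivot [0.446  0.0624 0.0558] 0.97
side ring_center [0.5951 0.045  0.1162] 0.5
side lens_center [0.6851 0.0329 0.0648] 0.92
side pivot [0.4476 0.061  0.0565] 0.74
side ring_center [0.5967 0.0429 0.1162] 0.75
side lens_center [0.6844 0.0359 0.0655] 0.75
top pivot [0.4444 0.0574 0.0562] 0.85
top ring_center [0.5968 0.04   0.1172] 0.5
top lens_center [0.6811 0.0262 0.0631] 0.61
top pivot [0.4467 0.0585 0.0557] 0.74
top ring_center [0.5992 0.0424 0.1164] 0.71
top lens_center [0.6799 0.0284 0.0637] 0.7
top pivot [0.4441 0.061  0.0549] 0.84
top ring_center [0.5957 0.0429 0.1166] 0.54
top lens_center [0.683  0.0271 0.0637] 0.61
t 4.85 n 2 dist [ 0.0272  0.0006 -0.037 ] rv [-0.001  0.002  0.011] F [0.  0.2 0. ]
[0.57, 0.05, 0.05, -0.0, 0.01, 0.06]
[0.57, 0.04, 0.05, -0.0, 0.01, 0.06]
```

View pics/side1.png

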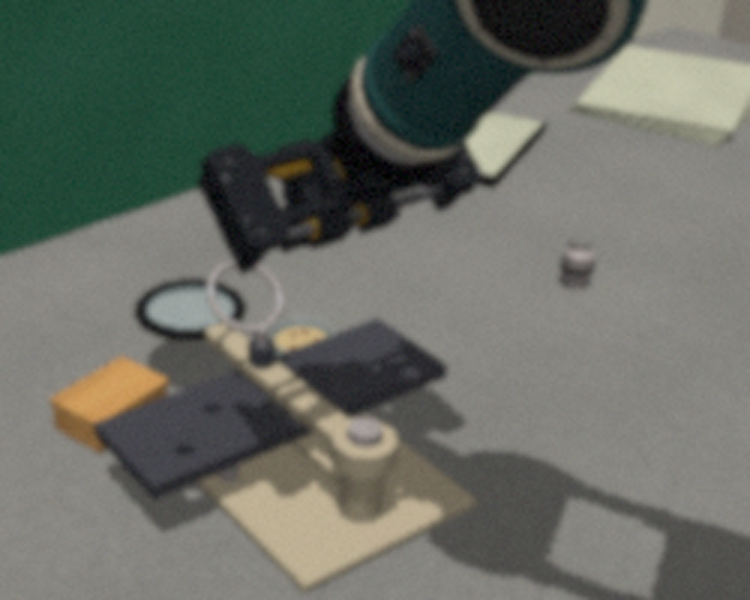

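View pics/top1.png

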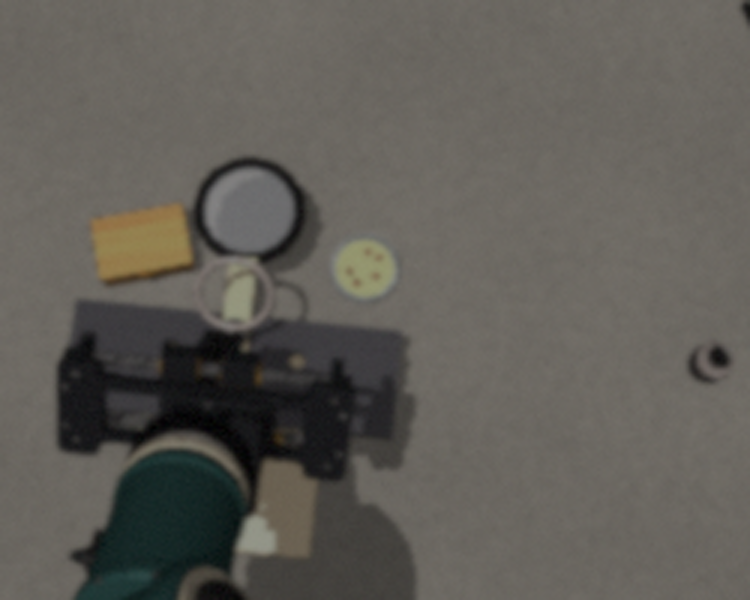

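The side view shows the closed fingertips at about (245,262), just above the ring at (245,295). In the top view they line up with the ring. I'll use the refined pivot and go in along the finger axis.

```bash
sed -i 's/^PIV=.*/PIV=np.array([.4445,.0615]); YAW0=-0.126/' h.py; python3 - <<'E'
from h import *
t=np.radians(40)
p,g=pose_on_arm(.153-.05*np.sin(t),.118+.05*np.cos(t),0,40,-np.pi/2); rows(p,g)
E
```

```text
t 4.85 n 2 dist [ 0.0355 -0.0014 -0.0487] rv [-0.001  0.002  0.011] F [0.  0.2 0. ]
[0.75, 0.06, 0.04, -0.0, 0.01, 0.06]
[0.75, 0.06, 0.04, -0.0, 0.01, 0.06]
```

```bash
python3 -m creep '[[1,0.5,0.05,0.03,0,0.01,0.04],[1,0.5,0.05,0.03,0,0,0.04],[1,0.45,0.02,0.02,0,0,0.03],[1,0,0,0,0,0,0]]' 10
python3 - <<'E'
from h import *
import cv2
for c in("side","top"):
    f=manip.grab_frame(c)
    cv2.imwrite(f"pics/{c}2.png",cv2.resize(cv2.cvtColor(f,cv2.COLOR_RGB2BGR)[130:250,170:300],None,fx=4,fy=4,interpolation=cv2.INTER_CUBIC))
t=np.radians(40)
p,g=pose_on_arm(.153+.003,.118-.003,0,40,-np.pi/2); rows(p,g)
E
```

```text
clock: 5.35
ee_pos: [0.5646, 0.0469, 0.1577]
ee_rot: [-1.568, 0.871, -0.123]
wrist_force: [0.8, 0.3, -0.8]
finger_gap: 0.0004
t 5.45 n 2 dist [ 0.0345 -0.0051 -0.044 ] rv [-0.002  0.002  0.004] F [ 0.6 -0.5  0.1]
[0.7, 0.02, -0.01, -0.01, 0.01, 0.02]
[0.7, 0.02, -0.01, -0.01, 0.01, 0.02]
```

View pics/side2.png

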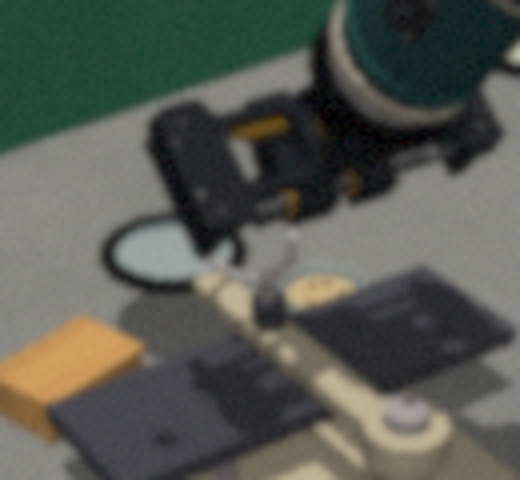

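View pics/top2.png

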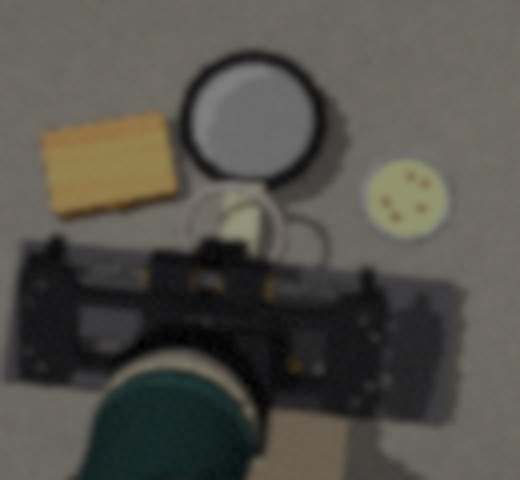

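The top view shows the fingertips (about columns 205–252) within the ring (188–285). I'll insert them.

```bash
python3 -m creep '[[1,0.4,0.01,0,0,0,0.01],[1,0.4,0.01,0,0,0,0.01],[1,0.3,0.01,0,0,0,0.01],[1,0.3,0,0,0,0,0.01],[1,0,0,0,0,0,0]]' 10
python3 - <<'E'
from h import *
import cv2
for c in("side","top"):
    f=manip.grab_frame(c)
    cv2.imwrite(f"pics/{c}3.png",cv2.resize(cv2.cvtColor(f,cv2.COLOR_RGB2BGR)[130:250,170:300],None,fx=4,fy=4,interpolation=cv2.INTER_CUBIC))
p,g=pose_on_arm(.153+.003,.118-.003+.015,0,40,-np.pi/2); rows(p,g)
E
```

```text
clock: 6.08
ee_pos: [0.602, 0.0432, 0.1207]
ee_rot: [-1.563, 0.864, -0.12]
wrist_force: [-0.7, -0.5, 0.7]
finger_gap: 0.0006
t 6.17 n 1 dist [-0.0028 -0.0014  0.0087] rv [-0.003  0.005  0.01 ] F [-0.8  0.6  0.1]
[-0.21, -0.09, -0.04, -0.03, 0.05, 0.1]
```

View pics/side3.png

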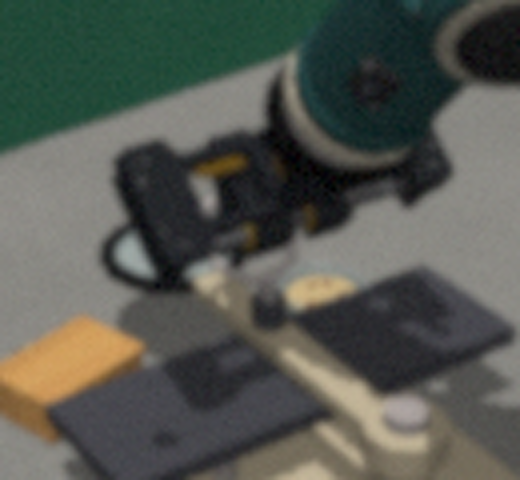

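View pics/top3.png

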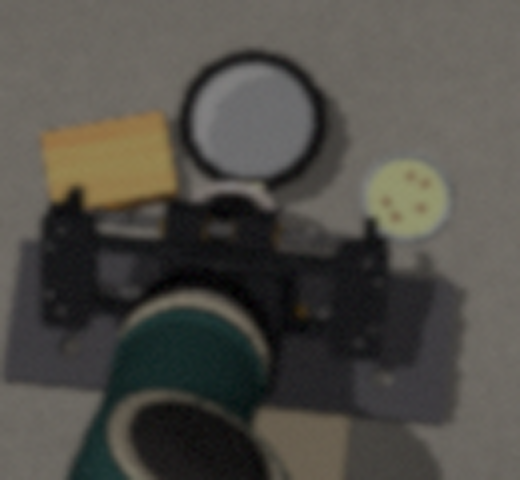

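```bash
python3 -m creep '[[1,-0.1,-0.08,0,0,0,0.03],[1,-0.1,-0.08,0,0,0,0.03],[1,0,0,0,0,0,0]]' 10
python3 -m creep '[[1,-0.1,-0.08,0,0,0,0],[1,0,0,0,0,0,0]]' 10
```

```text
clock: 6.55
ee_pos: [0.599, 0.0429, 0.1314]
ee_rot: [-1.564, 0.871, -0.122]
wrist_force: [0.6, -0.7, -0.9]
finger_gap: 0.0001
clock: 6.8
ee_pos: [0.5968, 0.0428, 0.1352]
ee_rot: [-1.565, 0.874, -0.123]
wrist_force: [-0.3, 1.2, -3.7]
finger_gap: 0.0003
```

```bash
python3 -m creep '[[1,-0.1,-0.08,0,0,0,0],[1,0,0,0,0,0,0]]' 10

```

```text
clock: 7.05
ee_pos: [0.5951, 0.0428, 0.1389]
ee_rot: [-1.566, 0.876, -0.124]
wrist_force: [-1.2, 0.4, 0.4]
finger_gap: 0.0006
```

```bash
cat > look.py <<'E'
import sys
from h import *
import cv2
tag=sys.argv[1]; out=[]
for c in("side","top"):
    f=manip.grab_frame(c)
    out.append(cv2.resize(cv2.cvtColor(f,cv2.COLOR_RGB2BGR)[130:250,190:290],None,fx=4,fy=4,interpolation=cv2.INTER_CUBIC))
    for n in["ring_center","lens_center"]:
        r=manip.place_of(c,n); print(c,n,[(np.round(d['xyz'],3).tolist(),round(d['p'],2)) for d in r[:1]])
cv2.imwrite(f"pics/l{tag}.png",np.hstack(out))
s=manip.get_state(); print(s['clock'],np.round(s['ee_pos'],4),np.round(s['ee_rot'],3),np.round(s['wrist_force'],1),np.round(s['ft_torque'],2))
E
python3 look.py 4
```

```text
side ring_center [([0.596, 0.04, 0.116], 0.52)]
side lens_center [([0.683, 0.034, 0.066], 0.63)]
top ring_center [([0.601, 0.042, 0.116], 0.55)]
top lens_center [([0.683, 0.027, 0.063], 0.95)]
7.35 [0.5954 0.0426 0.139 ] [-1.566  0.876 -0.124] [-2.2  0.4  0.1] [ 0.14  0.64 -0.  ]
```

View pics/l4.png

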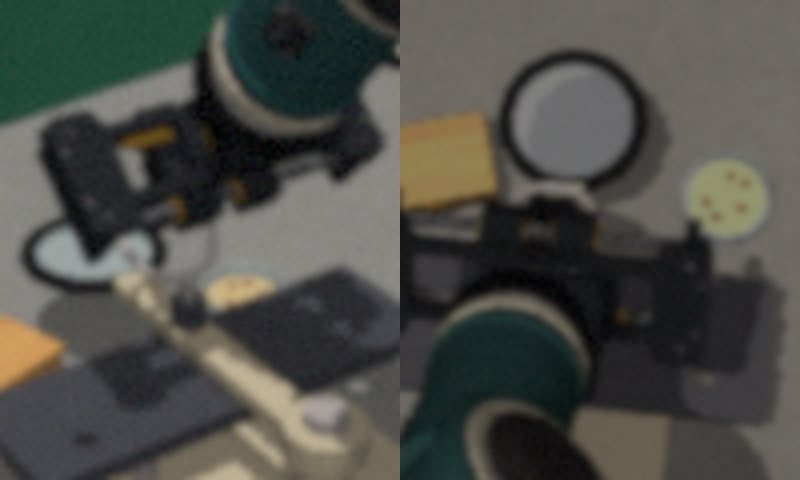

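The tip stayed clear of the ring bar because lifting straight up pulled it back out of the opening. It is now only about 3 mm through, and the ring is still at its home height. I'll lower it in the ring plane, go about 14 mm past the ring plane with 45° tilt, and then lift.

```bash
python3 -m creep '[[1,0,0.2,0,0,0,-0.2],[1,0,0.03,0,0,0,-0.2],[1,0,0,0,0,0,0]]' 10
python3 - <<'E'
from h import *
p,g=pose_on_arm(.1648,.1094,0,43,-np.pi/2); rows(p,g,nmin=3)
E
```

```text
clock: 7.72
ee_pos: [0.591, 0.0444, 0.1356]
ee_rot: [-1.563, 0.83, -0.12]
wrist_force: [-0.4, 0.4, -0.2]
finger_gap: 0.0003
t 7.72 n 3 dist [ 0.017  -0.0036 -0.0262] rv [-0.004  0.004 -0.01 ] F [-0.4  0.4 -0.2]
[0.26, 0.04, -0.01, -0.01, 0.01, -0.03]
[0.26, 0.04, -0.01, -0.01, 0.01, -0.03]
[0.26, 0.04, -0.01, -0.01, 0.01, -0.03]
```

```bash
python3 -m creep '[[1,0.26,0.04,-0.01,0,0.01,-0.03],[1,0.26,0.04,-0.01,0,0.01,-0.03],[1,0.26,0.04,-0.01,0,0.01,-0.03],[1,0,0,0,0,0,0]]' 10; python3 look.py 5
```

```text
clock: 8.22
ee_pos: [0.6105, 0.0411, 0.1175]
ee_rot: [-1.564, 0.833, -0.12]
wrist_force: [-4.3, 1.0, -0.1]
finger_gap: 0.0006
side ring_center [([0.598, 0.044, 0.116], 0.4)]
side lens_center [([0.684, 0.036, 0.066], 0.73)]
top ring_center [([0.599, 0.042, 0.122], 0.58)]
top lens_center [([0.683, 0.029, 0.064], 0.91)]
8.525 [0.6103 0.0411 0.1179] [-1.563  0.832 -0.12 ] [-3.1  0.9 -2.7] [0.14 0.78 0.03]
```

View pics/l5.png

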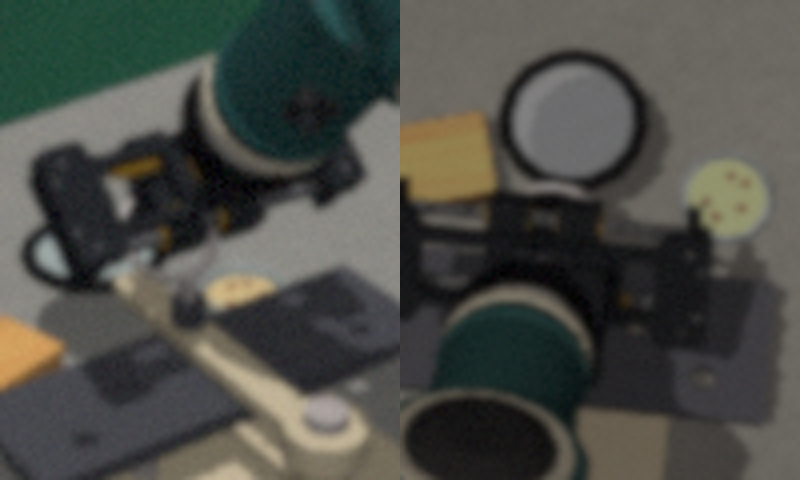

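```bash
python3 -m creep '[[1,0.1,0.1,0,0,0,0],[1,0.2,0.03,0,0,0,0],[1,0,0,0,0,0,0]]' 10
python3 -m creep '[[1,-0.13,-0.15,0,0,0,0],[1,-0.13,-0.15,0,0,0,0],[1,0,0,0,0,0,0]]' 10
```

```text
clock: 8.9
ee_pos: [0.6153, 0.0405, 0.1113]
ee_rot: [-1.562, 0.841, -0.118]
wrist_force: [-3.3, -0.2, 0.0]
finger_gap: 0.0006
clock: 9.28
ee_pos: [0.6144, 0.0396, 0.1225]
ee_rot: [-1.564, 0.849, -0.121]
wrist_force: [-0.4, 0.5, -4.2]
finger_gap: 0.0007
```

```bash
python3 -m creep '[[1,-0.1,-0.12,0,0,0,0.02],[1,-0.06,-0.08,0,0,0,0],[1,0,0,0,0,0,0]]' 10; python3 look.py 6
```

```text
clock: 9.65
ee_pos: [0.6134, 0.0385, 0.1282]
ee_rot: [-1.568, 0.859, -0.125]
wrist_force: [-0.6, 0.6, -4.5]
finger_gap: 0.0
side ring_center [([0.594, 0.038, 0.131], 0.44)]
side lens_center [([0.443, 0.057, 0.004], 0.72)]
top ring_center [([0.596, 0.038, 0.134], 0.44)]
top lens_center [([0.683, 0.026, 0.065], 0.79)]
9.95 [0.6135 0.0385 0.1285] [-1.568  0.858 -0.125] [-2.9  1.6 -4.9] [0.17 0.95 0.02]
```

View pics/l6.png

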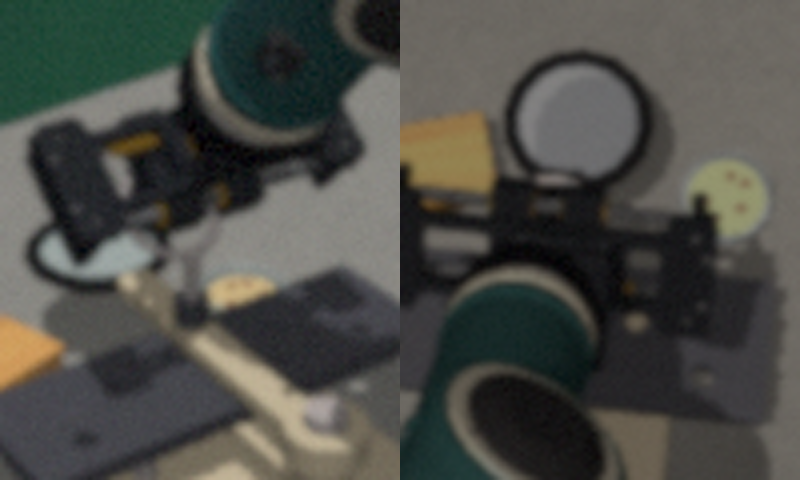

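The pin is lifted about 16 mm: the networks give the ring at z 0.131–0.134 and the spring reads about 5 N. The lens has started to move right, to (580,117). Now I'll swing right about the pivot.

```bash
python3 -m creep '[[1,-0.02,0,-0.25,0.45,0.38,0],[1,-0.02,0,-0.33,0.59,0.5,0],[1,-0.02,0,-0.33,0.59,0.5,0],[1,0,0,0,0,0,0]]' 10; python3 - <<'E'
from h import *
s,p,_=state(); d=p[:2]-PIV; print(np.hypot(*d),np.arctan2(d[1],d[0])-YAW0,s['ee_rot'][2]-YAW0)
for a in(-.3,-.4):
    q,g=pose_on_arm(.1706,.129,a,41,-np.pi/2); rows(q,g)
E
```

```text
clock: 10.45
ee_pos: [0.6047, 0.0031, 0.13]
ee_rot: [-1.561, 0.859, -0.338]
wrist_force: [-1.5, 0.3, -4.4]
finger_gap: 0.0006
0.17052633837986603 -0.2233966975514971 -0.21154634656857674
t 10.45 n 1 dist [-0.0049 -0.0121 -0.001 ] rv [ 0.057  0.058 -0.004] F [-1.5  0.3 -4.4]
[0.01, 0.02, -0.33, 0.57, 0.58, -0.04]
t 10.45 n 2 dist [-0.0127 -0.0273 -0.001 ] rv [ 0.132  0.123 -0.004] F [-1.5  0.3 -4.4]
[-0.01, 0.03, -0.37, 0.66, 0.62, -0.02]
[0.01, 0.01, -0.38, 0.66, 0.62, -0.02]
```

```bash
python3 -m creep '[[1,-0.01,0.02,-0.33,0.6,0.56,0],[1,-0.01,0.01,-0.33,0.6,0.56,0],[1,0,0,0,0,0,0]]' 10; cat > ang.py <<'E'
from h import *
s,p,_=state(); d=p[:2]-PIV; print('tool',s['clock'],np.round(p,4),np.hypot(*d).round(4),(np.arctan2(d[1],d[0])-YAW0).round(4),(s['ee_rot'][2]-YAW0).round(3),np.round(s['ee_rot'],3),np.round(s['wrist_force'],1),np.round(s['ft_torque'],2))
import cv2
for c in("top","side"):
    A=[]
    for k in range(3):
        f=manip.grab_frame(c)
        for n in("lens_center","ring_center"):
            r=manip.place_of(c,n)
            for e in r[:1]:
                d=e['xyz'][:2]-PIV; print(c,n,np.round(e['xyz'],3),round(e['p'],2),'r',np.hypot(*d).round(3),'ang',(np.arctan2(d[1],d[0])-YAW0).round(3))
E
python3 ang.py; python3 look.py 7
```

```text
clock: 10.82
ee_pos: [0.5945, -0.0194, 0.13]
ee_rot: [-1.565, 0.859, -0.502]
wrist_force: [-2.4, 0.5, -5.0]
finger_gap: 0.0006
tool 10.825 [ 0.5945 -0.0194  0.13  ] 0.1704 -0.3685 -0.376 [-1.565  0.859 -0.502] [-2.4  0.5 -5. ] [ 0.37  0.91 -0.02]
top lens_center [ 0.656 -0.055  0.066] 0.76 r 0.242 ang -0.377
top ring_center [ 0.58  -0.015  0.132] 0.64 r 0.156 ang -0.388
top lens_center [ 0.656 -0.056  0.067] 0.92 r 0.241 ang -0.38
top ring_center [ 0.58  -0.012  0.135] 0.45 r 0.154 ang -0.372
top lens_center [ 0.657 -0.055  0.065] 0.64 r 0.242 ang -0.374
top ring_center [ 0.58  -0.01   0.134] 0.43 r 0.153 ang -0.363
side lens_center [ 0.656 -0.052  0.063] 0.93 r 0.24 ang -0.367
side ring_center [ 0.579 -0.008  0.132] 0.49 r 0.151 ang -0.355
side lens_center [ 0.653 -0.05   0.064] 0.73 r 0.237 ang -0.364
side ring_center [ 0.578 -0.01   0.134] 0.38 r 0.152 ang -0.362
side lens_center [ 0.657 -0.05   0.068] 0.72 r 0.24 ang -0.355
side ring_center [ 0.578 -0.011  0.133] 0.46 r 0.151 ang -0.371
side ring_center [([0.58, -0.011, 0.132], 0.41)]
side lens_center [([0.655, -0.05, 0.066], 0.59)]
top ring_center [([0.581, -0.01, 0.137], 0.59)]
top lens_center [([0.656, -0.056, 0.064], 0.76)]
12.025 [ 0.5942 -0.0199  0.1301] [-1.566  0.859 -0.505] [-2.1  1.3 -5.1] [0.45 0.86 0.06]
```

View pics/l7.png

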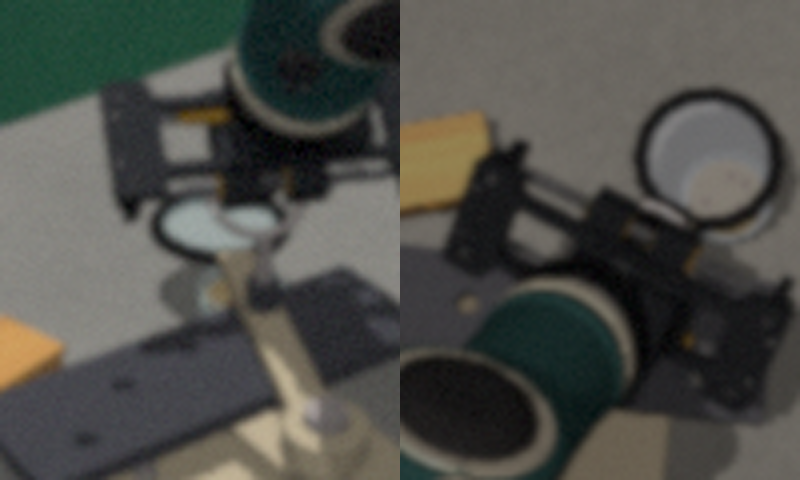

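The lens is now partly over the dish and the arm is at about -0.37. I need about 0.05 rad more, then I'll lower.

```bash
python3 -m creep '[[1,0,0,-0.11,0.2,0.18,0],[1,0,0,-0.11,0.2,0.18,0],[1,0,0,0,0,0,0]]' 10; python3 ang.py
```

```text
clock: 12.4
ee_pos: [0.5893, -0.0283, 0.13]
ee_rot: [-1.568, 0.859, -0.565]
wrist_force: [-2.0, 0.8, -5.2]
finger_gap: 0.0003
tool 12.4 [ 0.5893 -0.0283  0.13  ] 0.1704 -0.429 -0.439 [-1.568  0.859 -0.565] [-2.   0.8 -5.2] [0.44 0.87 0.  ]
top lens_center [ 0.648 -0.068  0.066] 0.71 r 0.241 ang -0.442
top ring_center [ 0.576 -0.019  0.136] 0.51 r 0.154 ang -0.423
top lens_center [ 0.648 -0.069  0.065] 0.71 r 0.242 ang -0.443
top ring_center [ 0.575 -0.017  0.134] 0.37 r 0.153 ang -0.416
top lens_center [ 0.646 -0.071  0.064] 0.65 r 0.241 ang -0.454
top ring_center [ 0.579 -0.018  0.133] 0.44 r 0.156 ang -0.405
side lens_center [ 0.651 -0.06   0.066] 0.84 r 0.24 ang -0.406
side ring_center [ 0.571 -0.019  0.134] 0.61 r 0.15 ang -0.44
side lens_center [ 0.646 -0.061  0.066] 0.85 r 0.236 ang -0.421
side ring_center [ 0.574 -0.018  0.137] 0.4 r 0.153 ang -0.426
side ring_center [ 0.575 -0.02   0.131] 0.45 r 0.154 ang -0.431
```

```bash
python3 -m creep '[[1,0,0,0.03,-0.05,-0.04,0],[1,0.09,0.08,0,0,0,0],[1,0.09,0.08,0,0,0,0],[1,0,0,0,0,0,0]]' 10;  python3 -m creep '[[1,0.05,0.05,0,0,0,0],[1,0,0,0,0,0,0]]' 10; python3 ang.py
```

```text
clock: 13.8
ee_pos: [0.5904, -0.0266, 0.12]
ee_rot: [-1.567, 0.859, -0.555]
wrist_force: [-1.8, -0.5, -4.2]
finger_gap: 0.0009
clock: 14.05
ee_pos: [0.5905, -0.0264, 0.1171]
ee_rot: [-1.567, 0.859, -0.555]
wrist_force: [-2.6, 0.8, -3.8]
finger_gap: 0.0002
tool 14.05 [ 0.5905 -0.0264  0.1171] 0.1704 -0.4161 -0.429 [-1.567  0.859 -0.555] [-2.6  0.8 -3.8] [ 0.38  0.88 -0.08]
top lens_center [ 0.648 -0.067  0.064] 0.85 r 0.241 ang -0.438
top ring_center [ 0.574 -0.019  0.122] 0.56 r 0.153 ang -0.431
top lens_center [ 0.652 -0.066  0.063] 0.76 r 0.244 ang -0.427
top ring_center [ 0.576 -0.019  0.122] 0.49 r 0.154 ang -0.426
top lens_center [ 0.653 -0.066  0.063] 0.85 r 0.244 ang -0.422
top ring_center [ 0.577 -0.018  0.124] 0.53 r 0.155 ang -0.414
side lens_center [ 0.653 -0.062  0.061] 0.56 r 0.242 ang -0.409
side ring_center [ 0.574 -0.018  0.121] 0.58 r 0.152 ang -0.426
side ring_center [ 0.576 -0.019  0.119] 0.57 r 0.154 ang -0.423
side lens_center [ 0.65  -0.061  0.065] 0.6 r 0.239 ang -0.411
side ring_center [ 0.576 -0.017  0.12 ] 0.52 r 0.153 ang -0.415
```

The pin is going into the hole: the finger still carries the spring with the pin lifted only about 3–4 mm. I'll lower the rest of the way.

```bash
python3 -m creep '[[1,0.07,0.06,0,0,0,0],[1,0.06,0.06,0,0,0,0],[1,0,0.05,0,0,0,0],[1,0,0,0,0,0,0]]' 10; python3 ang.py; python3 look.py 8
```

```text
clock: 15.45
ee_pos: [0.5916, -0.0254, 0.1112]
ee_rot: [-1.563, 0.854, -0.552]
wrist_force: [-2.1, 0.7, -1.4]
finger_gap: 0.0002
tool 15.45 [ 0.5916 -0.0254  0.1112] 0.1708 -0.4075 -0.426 [-1.563  0.854 -0.552] [-2.1  0.7 -1.4] [ 0.3   0.66 -0.11]
top lens_center [ 0.65  -0.062  0.07 ] 0.61 r 0.24 ang -0.418
top ring_center [ 0.573 -0.016  0.117] 0.46 r 0.15 ang -0.418
top lens_center [ 0.649 -0.065  0.066] 0.77 r 0.241 ang -0.429
top ring_center [ 0.553 -0.359  0.027] 0.71 r 0.434 ang -1.193
top lens_center [ 0.648 -0.066  0.063] 0.91 r 0.24 ang -0.434
top ring_center [ 0.578 -0.018  0.117] 0.44 r 0.155 ang -0.413
side lens_center [ 0.652 -0.06   0.064] 0.66 r 0.24 ang -0.403
side ring_center [ 0.576 -0.015  0.117] 0.55 r 0.152 ang -0.402
side lens_center [ 0.651 -0.061  0.066] 0.73 r 0.24 ang -0.409
side ring_center [ 0.576 -0.019  0.117] 0.54 r 0.154 ang -0.426
side lens_center [ 0.652 -0.06   0.065] 0.57 r 0.241 ang -0.405
side ring_center [ 0.576 -0.017  0.116] 0.52 r 0.153 ang -0.409
side ring_center [([0.575, -0.019, 0.115], 0.62)]
side lens_center [([0.651, -0.063, 0.066], 0.7)]
top ring_center [([0.577, -0.016, 0.115], 0.49)]
top lens_center [([0.65, -0.062, 0.063], 0.7)]
16.65 [ 0.5912 -0.0254  0.1108] [-1.564  0.854 -0.553] [-1.4 -0.4  0.5] [ 0.17  0.3  -0.01]
```

View pics/l8.png

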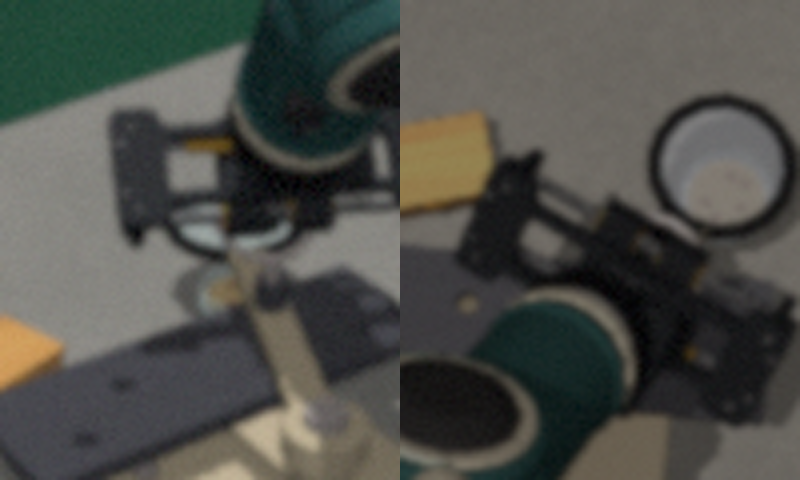

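The ring reads 0.116, its home height, and the contact force is gone. I'll centre the finger in the opening and back out along its axis.

```bash
python3 -m creep '[[1,0,0.1,0,0,0,0],[1,0,0.1,0,0,0,0],[1,0,0,0,0,0,0]]' 10; python3 -m creep '[[1,-0.3,0,0,0,0,0],[1,-0.4,0,0,0,0,0],[1,-0.5,0,0,0,0,0],[1,-0.5,0,0,0,0,0],[1,0,0,0,0,0,0]]' 10;python3 ang.py;python3 look.py 9
```

```text
clock: 17.02
ee_pos: [0.586, -0.0219, 0.1055]
ee_rot: [-1.563, 0.854, -0.552]
wrist_force: [0.4, 0.1, -0.5]
finger_gap: 0.0008
clock: 17.65
ee_pos: [0.5469, 0.0022, 0.1577]
ee_rot: [-1.564, 0.855, -0.553]
wrist_force: [-0.1, 0.0, -0.1]
finger_gap: 0.0009
tool 17.65 [0.5469 0.0022 0.1577] 0.1183 -0.3991 -0.427 [-1.564  0.855 -0.553] [-0.1  0.  -0.1] [0.18 0.29 0.05]
top lens_center [ 0.648 -0.063  0.066] 0.93 r 0.239 ang -0.423
top ring_center [ 0.579 -0.016  0.116] 0.49 r 0.155 ang -0.4
top lens_center [ 0.652 -0.064  0.064] 0.82 r 0.243 ang -0.417
top ring_center [ 0.576 -0.019  0.117] 0.42 r 0.154 ang -0.426
top lens_center [ 0.652 -0.064  0.066] 0.98 r 0.242 ang -0.421
top ring_center [ 0.574 -0.019  0.118] 0.45 r 0.153 ang -0.431
side lens_center [ 0.653 -0.06   0.067] 0.83 r 0.241 ang -0.402
side ring_center [ 0.575 -0.017  0.117] 0.49 r 0.153 ang -0.416
side lens_center [ 0.653 -0.06   0.068] 0.89 r 0.242 ang -0.402
side ring_center [ 0.573 -0.016  0.119] 0.66 r 0.15 ang -0.42
side lens_center [ 0.652 -0.059  0.065] 0.96 r 0.24 ang -0.401
side ring_center [ 0.576 -0.019  0.115] 0.57 r 0.154 ang -0.427
side ring_center [([0.576, -0.017, 0.114], 0.54)]
side lens_center [([0.651, -0.061, 0.064], 0.97)]
top ring_center [([0.58, -0.017, 0.116], 0.69)]
top lens_center [([0.654, -0.064, 0.063], 0.65)]
18.85 [0.5464 0.0016 0.1564] [-1.567  0.857 -0.556] [ 0.1  0.1 -0.2] [0.14 0.27 0.  ]
```

View pics/l9.png

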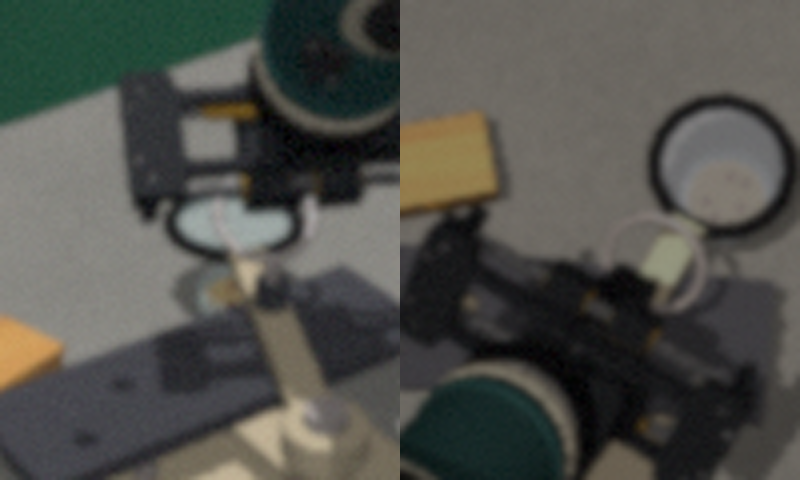

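The finger is out. The ring in the top half shows at about (655,260) and is clear. I'll back off further and run the final check.

```bash
python3 -m creep '[[1,-0.7,0,0,0,0,0],[1,-0.9,0,0,0,0,0],[1,-0.9,0,0,0,0,0],[1,-0.9,0,0,0,0,0],[1,-0.5,0,0,0,0,0],[1,0,0,0,0,0,0],[1,0,0,0,0,0,0]]' 10
python3 look.py 10; python3 - <<'E'
from h import *
for c in("side","top"):
    manip.grab_frame(c)
    for n in["ring_center","index_pin","dish_center","slide_box_center","oil_bottle_center","objective_center"]:
        r=manip.place_of(c,n); print(c,n,[(np.round(d["xyz"],3).tolist(),round(d["p"],2)) for d in r[:2]])
E
```

```text
clock: 19.73
ee_pos: [0.4567, 0.0567, 0.2769]
ee_rot: [-1.567, 0.859, -0.556]
wrist_force: [0.0, -0.1, -0.8]
finger_gap: 0.0003
side ring_center [([0.575, -0.018, 0.116], 0.72)]
side lens_center [([0.645, -0.065, 0.01], 0.65)]
top ring_center [([0.576, -0.02, 0.116], 0.52)]
top lens_center [([0.651, -0.065, 0.064], 0.67)]
20.025 [0.4567 0.0564 0.2766] [-1.568  0.86  -0.558] [ 0.7  0.7 -0.6] [ 0.17  0.33 -0.02]
side ring_center [([0.441, 0.058, 0.002], 0.55), ([0.577, -0.016, 0.114], 0.46)]Traceback (most recent call last):
  File "<stdin>", line 5, in <module>
ValueError: it knows: dish_center, lens_center, objective_center, oil_bottle_center, pivot, pull_ring, ring_center, slide_box_center, stand
```

View pics/l10.png

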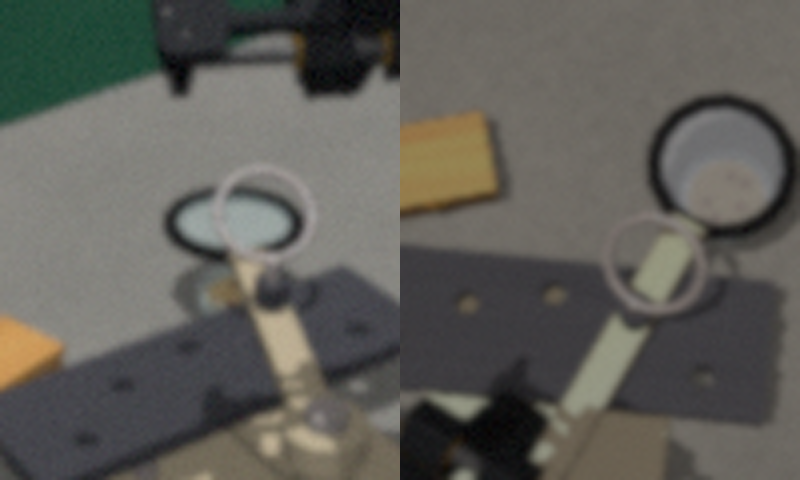

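```bash
python3 - <<'E'
from h import *
for c in("side","top"):
    manip.grab_frame(c)
    for n in["pull_ring","dish_center","slide_box_center","oil_bottle_center","objective_center"]:
        r=manip.place_of(c,n); print(c,n,[(np.round(d["xyz"],3).tolist(),round(d["p"],2)) for d in r[:2]])
E
```

```text
side pull_ring [([0.575, -0.017, 0.12], 0.63)]
side dish_center [([0.644, -0.068, 0.011], 0.55)]
side slide_box_center [([0.672, 0.132, 0.015], 0.8)]
side oil_bottle_center [([0.416, 0.342, 0.033], 0.77)]
side objective_center [([0.554, -0.355, 0.023], 0.49), ([0.416, 0.34, 0.034], 0.49)]
top pull_ring [([0.576, -0.019, 0.118], 0.55)]
top dish_center []
top slide_box_center [([0.666, 0.127, 0.015], 0.73)]
top oil_bottle_center [([0.414, 0.343, 0.036], 0.64)]
top objective_center [([0.552, -0.359, 0.024], 0.6)]
```

Everything is in place and the loose items haven't moved, so I'll hand in.

```bash
python3 -c "
from workcell import manip
print(manip.job_done())"
```

```text
the job is handed in; nothing more can be done
None
```

The magnifier now stands at the next hole on the right, with its lens over the dish and, by every check I could make, the pin fully home. I put the closed fingertips through the ring without gripping it and lifted the pin about 16 mm. I then swung the arm to about -0.42 rad, lowered the pin into the hole, backed out and handed in at about 20.7 s.

**First try:** the fingertip slid back out of the ring when I lifted straight up, and the pin did not move. I went about 15 mm deeper, and the second lift worked. Measured contact forces stayed around 5 N or less throughout.

**Last checks:**
- **Pin:** the ring centre reads 0.114–0.120 m high, against 0.116–0.120 m at the start. The spring load on the finger faded to nothing as I lowered. I could not read the pin's travel directly, and I did not push the arm to test the lock.
- **Arm and lens:** the readings put the arm between -0.40 and -0.43 rad, and the lens shows over the dish in the picture.
- **Loose items:** the dish, slide box, bottle and objective read within about 5 mm of their first positions, which is about the networks' own error.

**Checks that failed or disagreed:**
- The top camera's network did not find the dish under the lens, though it shows in the picture.
- A few network readings were plainly wrong: the lens taken for the dish, and the ring for the stand or the objective. I ignored them.

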